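Take the draining basket off its safety hook

TASK

The washed lemons have drained. Take the wire basket off the drip stand's hook, pressing the hook's sprung keeper back with the basket's own handle so that the handle clears the nose, and set the basket with the lemons still in it upright on the round wooden board. Be gentle with the stand: do not force the hook, do not touch the stand with the gripper, and leave the other things alone.

Things in the scene. Friction and masses are not known exactly. Their poses are not given: they have to be found in the camera images.
- stand: Fixed steel drip stand. Origin: on the worktop under the hook; x points from the hook's open front back to the post (away from the robot at yaw 0), z up. Tray 235 x 190 mm, 18 mm high, x -90 to +145 mm. Round post at x = 125 mm, bent forward 165 mm up into an arm that carries the hook; it is springy, a little. The handle should never press on hook or stand with more than 15 N.
- hook_seat (a point): Nominal centre of the handle bar in the hook, 195 mm above the stand's origin. The hook is 18 mm wide across the stand's y and opens upward: saddle under the bar, tip in front of it, on the tip a rigid nose that reaches back over the bar (7 to 13 mm above its centre), so a straight lift jams. The real hook sits up to 10 mm before or behind this point; the bar lies 0 to 22 mm short of the keeper.
- keeper_top (a point): Nominal top of the keeper at rest, 22 mm above and 19 mm behind the hook seat: a sprung tongue shutting the mouth, swings back only. Pushed at bar height: 2 N at first touch; 9 mm on, 4 N and the bar clears the nose; at 11.5 mm, 4.5 N and a hard stop. Saddle friction adds 1 to 3 N. Poses do not tell how far to push: feel for it, keep pushing while lifting 20 mm, then go forward over the nose.
- basket: Loose round wire basket, 136 mm wide, 70 mm deep, 0.16 to 0.26 kg, hanging from the hook by its handle with two loose 60 g lemons in it. Origin: centre of its underside (30 mm above the worktop while it hangs), z up, y along the handle's bar. Rigid bail handle of 10 mm round bar in the plane x = 0, its top bar 165 mm above the underside.
- bail (a point): Middle of the handle's top bar, 165 mm above the basket's underside. The bar is 10 mm round and straight along the basket's y for 46 mm to either side; the hook takes the middle 18 mm, so the bar can be gripped 40 mm off the middle, the fingers closing across it along the stand's x.
- board: Fixed round wooden board, 321 mm across, 20 mm high. Origin: centre of its underside on the worktop; its flat top is 20 mm above.
- lemon_a: Loose lemon about 71 x 53 x 51 mm in the basket. Origin: its underside at rest as first laid (turns with it).
- lemon_b: The other loose lemon in the basket, alike.
- salt_shaker: Loose salt shaker 44 mm across, 90 mm high, standing behind the work between stand and board. Origin: centre of its underside. A bystander.
- onion: Loose onion about 78 mm at the right. Origin at its underside. A bystander.
Not all that is in view belongs to the job. Leave any blue look-alike of the lemon_b alone.

How it is judged:
By the outcome, as a careful person would: the job done as asked, in the order asked, and still so for the second after the job is handed in, with the robot touching nothing.
It also fails if it takes over 64 s, if anything falls off the work surface, if the arm or the gripper's body presses on something with over 40 N, if the wrist force passes 120 N, or if a joint passes its speed limit or range.

ROBOT

A 6-joint arm with a two-finger parallel gripper is mounted at the origin on a cart in front of the work surface, level with it; the furniture and walls round the work are solid. World frame = base frame: x ahead of the robot, y to its left, z up, the work surface at z = 0. Lengths are in m, angles in rad, forces in N, time in s.
With the tool pointing down it reaches from about 0.325 to 0.925 m from the base axis. Payload 3.1 kg.
Tool frame: the origin (TCP) lies on the centre line of the jaws, within the pads' length; the fingertips stand 8 mm ahead of it and the grasp point (between the pads) lies 11 mm behind it; z points along the fingers, y is the line along which they close (so a half turn about z gives the same grasp; the last joint's range is limited). The gripper opens to 85 mm and grips with 20 to 120 N. Pads are 22 mm wide; open, the fingers measure 114 mm over their backs; the gripper's body (76 mm by 85 mm) begins 54 mm behind the grasp point. The pads swing forward as they close: fully open they stand 13 mm farther back than shut.
Start: joints at [-1.396, 0.217, 1.613, -0, 1.311, -0.112], TCP at [0.177, -0.599, 0.208] pointing down, gripper open.
Joint ranges: [-2.75, 2.75], [-0.78, 2.1], [0.31, 2.55], [-1.13, 4.27], [0.13, 2.63], [-2.58, 2.58]. Speed limits (rad/s): [2.79, 2.79, 3.14, 3.14, 3.14, 3.14].

INTERFACE

Orientations are given as a unit quaternion [x, y, z, w].
In Python, from plant import manip, read_camera, trace, spot_point gives the robot as it stands.
- The arm moves only by the tool drive_tool, never from a script. Its argument "moves" is a list of rows, each a list of 5 numbers: the shift along the world's x, y, z in units of 40 mm (1.0 is 40 mm), then the turn about the world's z in units of 6 degrees (1.0 is 6 degrees), then the finger opening in mm, from 0 to 85.4. In form: [[dx, dy, dz, turn, jaw], ...]. A call has 1 to 20 rows; each row shifts and turns the commanded pose from where the row before left it; what a row does not reach is not made up. A row lasts 1/12 s, in which the tool goes at most 41.7 mm and 7.16 degrees, less where a joint would pass 70% of its speed; a pose out of reach is approached as far as the arm can. A call is refused whole if a number of a shift passes 1 or a number of a turn 1, either way. A call with a gripper value outside its range is refused whole. The fingers move at their own pace and stop on an object; "newtons" is the grip in N (left out, the last holds). Time passes only in rows, so rows that do not move let the fingers close. It gives the time, the measured TCP pose, the force, the opening and the grip force at its end, in the units of the state.
- manip.get_obs(): the state, without advancing time (a new reading comes with each control period).
- read_camera(name): name is "scene" or "side" or "wrist"; returns a dict with "color" (420x560x3 uint8, red, green, blue), "range_z" (420x560 float32, m along the optical axis (not along the pixel's ray), 0 where there is no reading), "fx", "fy", "cx", "cy" (pixels), "R" (3x3) and "t" (3): a world point X has camera coordinates R X + t. Camera axes: x right, y down, z forward; pixel columns grow to the right and rows downward; lengths in m; the calibration is good to about 2 mm. A picture is of the moment at which its call begins.
- manip.finish_job(): hands the job in; it is judged then, once.
Trained networks look in a picture, given as the dict that the camera call returned (one of the last four; its "shot" number tells which), for a name from the list of things; names that differ only in an ending like _2 or _b are one class to them, and where a whole thing is asked for, a point or a joint stands for the part that bears it (a point fixed in the world has none). Each returns a list of dicts, best first, with "confidence" (0 to 1); they miss things now and then, are a little off and sometimes report something else, mostly with a low value. They report only what shows in the picture. A call takes as long as a camera call. They do not tell look-alikes from the thing itself.
- trace(name, picture): "pixels" (420x560 bool, what is visible of it).
- spot_point(name, picture): "at" ([x, y, z] in m, in world coordinates, good to about 4 mm: a listed point, or the origin of a listed thing).
The state is a dict: "clock": time; "joints": joint angles; "joint_vel": joint speeds; "joint_torque": joint torques, N m; "tool_pos": TCP position; "eef_rot": TCP orientation; "force": force on the tool from outside, world axes, zero at the start; "wrist_torque": the same for the moment, N m; "finger_gap": finger opening in m; "grip_force": force on a finger pad.
Only numpy, scipy, OpenCV 4.12 (cv2) and the standard library are available. Lean on these libraries where they do the work, as an engineer would, in place of code of your own. Each camera call takes 0.05 s, during which the arm holds its last target. There are 200 camera calls.

## Working session

There is one attempt and no reset: what is moved stays moved. The work goes in short steps, Python scripts to look and compute and a tool call to move; the robot and the scene stay as the last step left them, time stands still between calls to the robot, and variables do not carry over. Pictures are saved under pics/ and viewed, at most 10 in all, crops included, and the job is handed in when it is done.

Besides the shell and the picture viewer there is one more tool, called after "Emit:" as a command line: name --pt "numbers of a row" for each row, then --argument value for the rest. drive_tool: Moves the arm, as the interface text tells. Its arguments: {"type":"object","properties":{"moves":{"type":"array"},"newtons":{"type":"number"}},"required":["moves"]}

```bash
mkdir -p pics; cat > h.py <<'E'
import numpy as np, cv2
from plant import manip, read_camera, trace, spot_point
def save(p,n): cv2.imwrite(f'pics/{n}.png',p['color'][:,:,::-1])
def proj(p,X):
    c=p['R']@np.array(X)+p['t']; return (round(p['fx']*c[0]/c[2]+p['cx']),round(p['fy']*c[1]/c[2]+p['cy']))
def cloud(p):
    z=p['range_z'];v,u=np.mgrid[:z.shape[0],:z.shape[1]]
    c=np.stack([(u-p['cx'])/p['fx']*z,(v-p['cy'])/p['fy']*z,z],-1)
    return (c-p['t'])@np.array(p['R'])
E
python3 - <<'E'
from h import *
ims=[]
for c in ['scene','side']:
    p=read_camera(c); ims.append(p['color'])
    for n in ['stand','hook_seat','keeper_top','basket','bail','board','lemon_a','salt_shaker','onion']:
        r=spot_point(n,p)
        print(c,n,[(np.round(d['at'],3).tolist(),round(d['confidence'],2),proj(p,d['at'])) for d in r[:3]])
    save(p,c)
print(manip.get_obs())
E
```

```text
scene stand [([0.535, -0.175, -0.001], 0.8, (289, 235))]
scene hook_seat [([0.534, -0.175, 0.199], 0.62, (289, 194)), ([0.531, -0.171, 0.03], 0.44, (289, 231)), ([0.496, 0.245, 0.001], 0.31, (184, 314))]
scene keeper_top [([0.553, -0.17, 0.219], 0.83, (284, 186)), ([0.542, -0.199, 0.031], 0.32, (294, 225))]
scene basket [([0.531, -0.171, 0.026], 0.94, (289, 232))]
scene bail [([0.532, -0.172, 0.195], 0.87, (289, 196))]
scene board [([0.494, 0.246, -0.004], 0.93, (185, 315))]
scene lemon_a [([0.544, -0.198, 0.033], 0.72, (293, 224)), ([0.524, -0.146, 0.033], 0.69, (284, 235)), ([0.344, -0.318, 0.002], 0.66, (361, 249))]
scene salt_shaker [([0.665, -0.012, -0.002], 0.63, (226, 236))]
scene onion []
side stand [([0.531, -0.17, -0.0], 0.98, (272, 231)), ([0.493, 0.246, -0.005], 0.32, (382, 334))]
side hook_seat [([0.53, -0.171, 0.195], 0.77, (271, 196))]
side keeper_top [([0.55, -0.164, 0.218], 0.9, (267, 197))]
side basket [([0.535, -0.172, 0.032], 0.76, (270, 226))]
side bail [([0.534, -0.17, 0.193], 0.87, (271, 197))]
side board [([0.493, 0.243, 0.003], 0.59, (381, 332))]
side lemon_a
[... 343 characters left out ...]
k': 1.0, 'joints': array([-1.39624041e+00,  2.16930756e-01,  1.61342603e+00,  9.88328920e-06,
        1.31131212e+00, -1.12211127e-01]), 'joint_vel': array([-0.00033443,  0.00027828,  0.00015541, -0.00067494,  0.00074482,
        0.00056435]), 'joint_torque': array([-1.30376411e-03, -3.96900702e+01, -3.04266107e+01, -1.64175235e-04,
        6.70006939e-04,  5.13870887e-06]), 'tool_pos': array([ 0.17679909, -0.59946326,  0.20756753]), 'eef_rot': array([ 9.89738363e-01,  1.42891470e-01,  3.58556169e-06, -3.82561409e-05]), 'force': array([ 0.81010718, -0.59503703, -0.16507234]), 'wrist_torque': array([-0.03470743, -0.04031241, -0.0085111 ]), 'grip_force': 0.0, 'finger_gap': 0.08564134190500626}
```

View pics/scene.png

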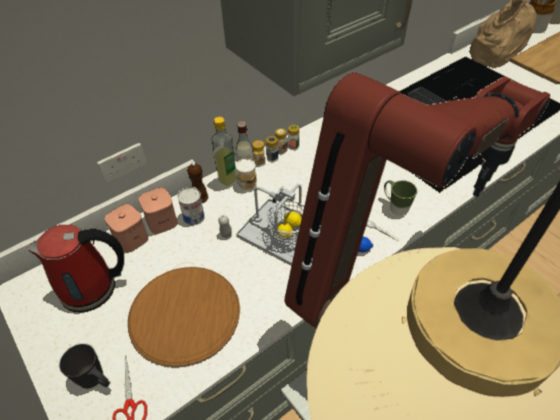

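View pics/side.png

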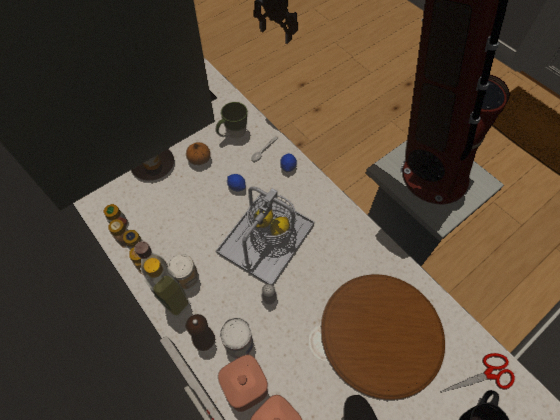

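The side picture shows the basket on the stand at about (270,225) and the bail at (271,197). The yellow lemons sit in the basket and the board is at (382,334). Three things could be taken for the target lemons: the yellow pair in the basket at (279,231), and the blue look-alikes at (236,182) and (288,162). I choose the basket with the yellow pair. Next I need the stand's yaw and a close crop.

```bash
python3 - <<'E'
from h import *
big=[]
for c,(x,y) in [('scene',(289,215)),('side',(270,215))]:
    p=read_camera(c); C=cloud(p); m=trace('stand',p)[0]['pixels']
    v,u=np.mgrid[:420,:560]
    q=C[m&(abs(C[:,:,2]-.018)<.006)][:,:2].astype(np.float32)
    print(c,'tray',len(q),cv2.minAreaRect(q*1000))
    near=(np.hypot(C[:,:,0]-.533,C[:,:,1]+.172)<.15)&(C[:,:,2]>.14)
    b=trace('basket',p)[0]['pixels']
    for n,k in [('handle',near&b&(C[:,:,2]>.18)),('post/arm',near&m&(C[:,:,2]>.14))]:
        q=C[k]
        if len(q)>4:
            w=np.linalg.svd(q[:,:2]-q[:,:2].mean(0))[2][0]
            print(n,len(q),q.mean(0).round(3),q.min(0).round(3),q.max(0).round(3),'dir deg',np.degrees(np.arctan2(w[1],w[0])).round(1))
    cr=p['color'][y-55:y+55,x-70:x+70]
    big.append(cv2.resize(cr,(560,440)[::1],interpolation=cv2.INTER_CUBIC)[:,:400] if 0 else cv2.resize(cr,(400,314),interpolation=cv2.INTER_CUBIC))
cv2.imwrite('pics/crop.png',np.hstack(big)[:,:,::-1])
E
```

```text
scene tray 514 ((569.307373046875, -158.92001342773438), (215.91517639160156, 194.25709533691406), 17.9335880279541)
handle 81 [ 0.522 -0.142  0.197] [ 0.508 -0.228  0.18 ] [ 0.55  -0.104  0.206] dir deg 107.6
post/arm 313 [ 0.567 -0.157  0.185] [ 0.513 -0.192  0.142] [ 0.654 -0.128  0.22 ] dir deg -162.1
side tray 419 ((560.9378662109375, -162.00326538085938), (236.0517120361328, 191.82183837890625), 18.51786231994629)
handle 164 [ 0.533 -0.162  0.196] [ 0.51  -0.232  0.181] [ 0.558 -0.104  0.203] dir deg 108.9
post/arm 402 [ 0.578 -0.154  0.183] [ 0.518 -0.182  0.14 ] [ 0.657 -0.125  0.218] dir deg 17.8
```

View pics/crop.png

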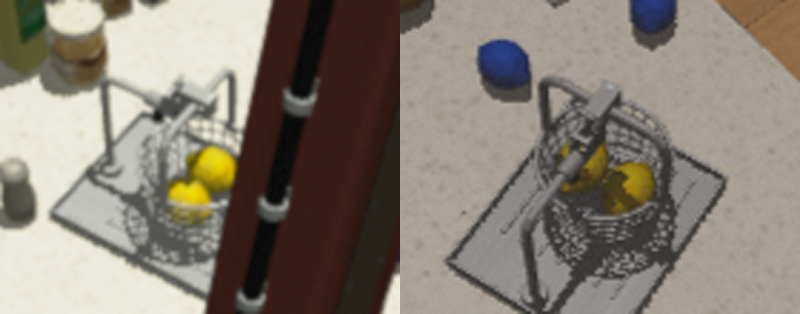

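Stand yaw is about 18°. The tray centre agrees with the hook at (0.533,-0.171), and the crop confirms the yellow lemons are in the basket on the hook. I'll grip at stand y=+40 mm, about (0.521,-0.133), so go above that point.

Emit:
drive_tool --pt "0 0 1 0.9 60" --pt "0 0 1 0.9 60" --pt "0 0 1 0.9 60" --pt "0.57 0.78 0 0.84 60" --pt "0.57 0.78 0 0.84 60" --pt "0.57 0.78 0 0.84 60" --pt "0.57 0.78 0 0.84 60" --pt "0.57 0.78 0 0.84 60" --pt "0.57 0.78 0 0.84 60" --pt "0.57 0.78 0 0.84 60" --pt "0.57 0.78 0 0.84 60" --pt "0.57 0.78 0 0.84 60" --pt "0.57 0.78 0 0.84 60" --pt "0.57 0.78 0 0.84 60" --pt "0.57 0.78 0 0.84 60" --pt "0.57 0.78 0 0.84 60" --pt "0.57 0.78 0 0.84 60" --pt "0.57 0.78 0 0.84 60" --pt "0 0 0 0 60" --pt "0 0 0 0 60" --newtons 60

```text
clock: 2.97
tool_pos: [0.5195, -0.1297, 0.3275]
eef_rot: [0.585, 0.811, -0.0, -0.0]
force: [-0.1, -0.2, 0.7]
finger_gap: 0.0599
grip_force: 0.0
```

```bash
cat >> h.py <<'E'
def yaw(q):
    from scipy.spatial.transform import Rotation as R
    y=R.from_quat(q).as_matrix()[:,1]; return np.degrees(np.arctan2(y[1],y[0]))
def st():
    o=manip.get_obs(); s=np.array([np.cos(np.radians(18.2)),np.sin(np.radians(18.2))]);f=o['force']
    print('t',o['clock'],o['tool_pos'].round(4),'yaw',yaw(o['eef_rot']).round(2),'F',f.round(2),'Fx_stand',(f[:2]@s).round(2),'gap',round(o['finger_gap'],4),'grip',o['grip_force'],'q',o['joints'].round(2))
E
python3 - <<'E'
from h import *
st()
p=read_camera('wrist');save(p,'wrist1');C=cloud(p)
for n in ['bail','hook_seat','keeper_top','basket']:
    print(n,[(np.round(d['at'],3).tolist(),round(d['confidence'],2),proj(p,d['at'])) for d in spot_point(n,p)[:2]])
m=trace('basket',p)
if m:
    q=C[m[0]['pixels']&(C[:,:,2]>.188)&(C[:,:,2]<.21)]
    w=np.linalg.svd(q[:,:2]-q[:,:2].mean(0))[2][0]
    print(len(q),q.mean(0).round(4),q.min(0).round(3),q.max(0).round(3),np.degrees(np.arctan2(w[1],w[0])))
E
```

```text
t 2.9667 [ 0.5195 -0.1297  0.3275] yaw 18.44 F [-0.14 -0.23  0.66] Fx_stand -0.21 gap 0.0599 grip 0.0 q [-0.38 -0.05  1.68 -0.    1.51 -0.7 ]
bail [([0.533, -0.171, 0.193], 0.73, (278, 235))]
hook_seat [([0.535, -0.169, 0.195], 0.93, (281, 234))]
keeper_top [([0.554, -0.169, 0.222], 0.94, (301, 251))]
basket [([0.532, -0.168, 0.031], 0.92, (278, 193))]
981 [ 0.5283 -0.1609  0.1977] [ 0.508 -0.233  0.188] [ 0.556 -0.109  0.202] -71.58876992459034
```

View pics/wrist1.png

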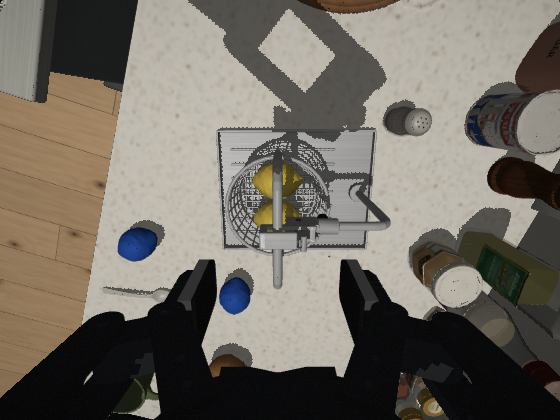

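The wrist picture shows the bail at x≈278 (rows 155–288), the hook at (281,238), the arm running right to the post, and the yellow lemons inside. My hover is over the +y half of the bar. Descend and grip.

Emit:
drive_tool --pt "0.02 -0.05 -0.56 0 45" --pt "0 0 -0.6 0 40" --pt "0 0 -0.6 0 36" --pt "0 0 -0.6 0 36" --pt "0 0 -0.6 0 36" --pt "0 0 -0.4 0 36" --pt "0 0 -0.2 0 36" --pt "0 0 0 0 36" --pt "0 0 0 0 36" --pt "0 0 0 0 36"

```text
clock: 4.1
tool_pos: [0.5207, -0.1343, 0.187]
eef_rot: [0.586, 0.81, 0.0, 0.001]
force: [-0.3, -0.0, -0.5]
finger_gap: 0.0358
grip_force: 0.0
```

```bash
python3 - <<'E'
from h import *
st()
p=read_camera('wrist');save(p,'wrist2');C=cloud(p)
for n in ['bail','hook_seat','keeper_top']:
    print(n,[(np.round(d['at'],3).tolist(),round(d['confidence'],2),proj(p,d['at'])) for d in spot_point(n,p)[:2]])
E
```

```text
t 4.1 [ 0.5207 -0.1343  0.187 ] yaw 18.19 F [-0.27 -0.03 -0.54] Fx_stand -0.27 gap 0.0358 grip 0.0 q [-0.38  0.05  1.84  0.    1.25 -0.7 ]
bail [([0.53, -0.167, 0.196], 0.84, (277, 312))]
hook_seat [([0.538, -0.169, 0.195], 0.77, (288, 317))]
keeper_top [([0.553, -0.17, 0.218], 0.58, (318, 354))]
```

View pics/wrist2.png

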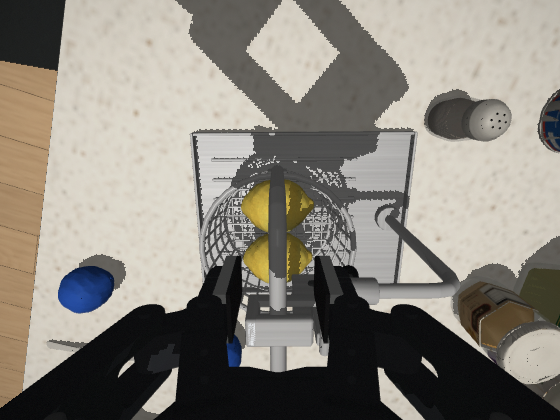

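The bar sits centred between the fingers at column 278, beside the hook nose at (282,330). Close.

Emit:
drive_tool --pt "0 0 0 0 28" --pt "0 0 0 0 22" --pt "0 0 0 0 17" --pt "0 0 0 0 14" --pt "0 0 0 0 11" --pt "0 0 0 0 8" --pt "0 0 0 0 5" --pt "0 0 0 0 3" --pt "0 0 0 0 3" --pt "0 0 0 0 3" --pt "0 0 0 0 3" --pt "0 0 0 0 3" --newtons 70

```text
clock: 5.3
tool_pos: [0.5196, -0.1335, 0.1852]
eef_rot: [0.586, 0.81, -0.0, -0.0]
force: [0.2, -0.3, -0.1]
finger_gap: 0.0033
grip_force: 0.0
```

```bash
python3 -c "
from h import *
st(); st()"
```

```text
t 5.3 [ 0.5196 -0.1335  0.1852] yaw 18.23 F [ 0.25 -0.29 -0.1 ] Fx_stand 0.15 gap 0.0033 grip 0.0 q [-0.38  0.05  1.84  0.    1.25 -0.7 ]
t 5.3 [ 0.5196 -0.1335  0.1852] yaw 18.23 F [ 0.25 -0.29 -0.1 ] Fx_stand 0.15 gap 0.0033 grip 0.0 q [-0.38  0.05  1.84  0.    1.25 -0.7 ]
```

The fingers closed to 3 mm and gripped nothing, so look.

```bash
python3 - <<'E'
from h import *
p=read_camera('wrist');q=read_camera('side')
a=cv2.resize(p['color'][200:420,180:400],(400,400)); b=cv2.resize(q['color'][150:260,210:320],(400,400),interpolation=cv2.INTER_CUBIC)
cv2.imwrite('pics/miss.png',np.hstack([a,b])[:,:,::-1])
for pp in (p,q):
  C=cloud(pp)
  m=trace('basket',pp)
  if m:
    k=m[0]['pixels']&(C[:,:,2]>.17)&(C[:,:,2]<.215)
    s=np.array([np.cos(np.radians(18.2)),np.sin(np.radians(18.2))]);n=np.array([-s[1],s[0]])
    d=C[k]; X=(d[:,:2]-[.533,-.171])@s; Y=(d[:,:2]-[.533,-.171])@n
    for lo in range(-70,80,10):
        j=(Y*1000>=lo)&(Y*1000<lo+10)
        if j.sum()>2: print(lo,j.sum(),'x',np.median(X[j]).round(4),'z',np.percentile(d[j,2],[10,50,95]).round(4))
  for nn in ['bail','hook_seat','basket']:
    print(nn,[(np.round(d['at'],3).tolist(),round(d['confidence'],2)) for d in spot_point(nn,pp)[:2]])
E
```

```text
-40 40 x -0.0 z [0.1971 0.1988 0.2002]
-30 213 x -0.0009 z [0.1977 0.1995 0.2007]
-20 62 x -0.0009 z [0.1988 0.1997 0.2007]
0 36 x -0.0018 z [0.1992 0.1998 0.2008]
10 93 x -0.0021 z [0.199  0.1999 0.2009]
20 101 x -0.0016 z [0.1991 0.1997 0.2009]
30 99 x -0.0021 z [0.199  0.1997 0.2005]
40 236 x -0.0016 z [0.1971 0.199  0.2004]
50 396 x -0.0016 z [0.1925 0.196  0.1985]
60 443 x -0.0016 z [0.1799 0.1876 0.1923]
70 125 x -0.0016 z [0.1712 0.1745 0.18  ]
bail [([0.53, -0.171, 0.193], 0.56)]
hook_seat [([0.538, -0.167, 0.196], 0.67)]
basket [([0.535, -0.168, 0.03], 0.56)]
-70 11 x 0.0057 z [0.173  0.1834 0.1885]
-60 13 x 0.0044 z [0.1862 0.1929 0.1977]
-50 14 x 0.0034 z [0.1924 0.1987 0.2012]
-40 15 x 0.0039 z [0.1945 0.1998 0.2035]
-30 12 x 0.0034 z [0.1975 0.1997 0.2015]
-20 11 x 0.0024 z [0.1974 0.1988 0.2031]
40 8 x 0.0049 z [0.1955 0.2001 0.2063]
50 18 x 0.0034 z [0.1921 0.196  0.2002]
60 23 x 0.004 z [0.1772 0.1869 0.1933]
70 6 x 0.0029 z [0.1729 0.1757 0.1767]
bail [([0.528, -0.168, 0.196], 0.61), ([0.536, -0.171, 0.028], 0.33)]
hook_seat [([0.53, -0.172, 0.195], 0.75)]
basket [([0.537, -0.172, 0.031], 0.75)]
```

View pics/miss.png

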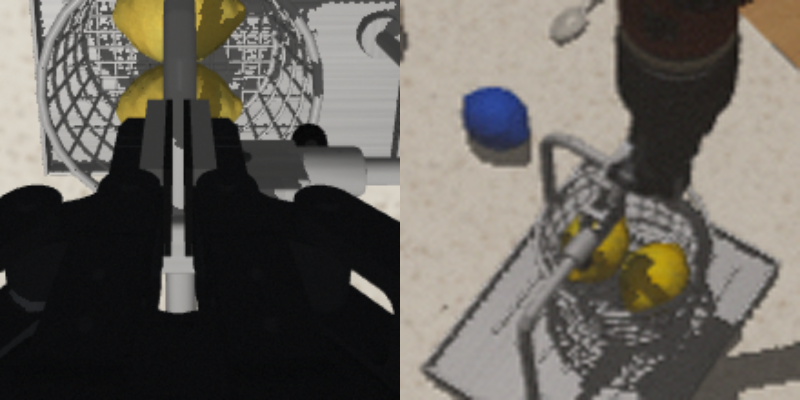

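```bash
python3 - <<'E'
from h import *
st()
p=read_camera('wrist');C=cloud(p)
for r in (250,258,262,270,280,290,300,320,340):
    print(r,[ (c,C[r,c].round(3).tolist(), p['color'][r,c].tolist()) for c in (262,267,272,278,284,290,296)])
E
```

```text
t 5.8 [ 0.5196 -0.1335  0.1852] yaw 18.23 F [ 0.61 -0.13  0.79] Fx_stand 0.54 gap 0.0029 grip 0.0 q [-0.38  0.05  1.84  0.    1.25 -0.7 ]
250 [(262, [0.52, -0.186, 0.075], [166, 142, 58]), (267, [0.525, -0.183, 0.076], [158, 136, 57]), (272, [0.514, -0.128, 0.198], [74, 74, 72]), (278, [0.517, -0.126, 0.2], [76, 76, 75]), (284, [0.52, -0.126, 0.199], [73, 73, 72]), (290, [0.545, -0.177, 0.076], [164, 141, 57]), (296, [0.551, -0.176, 0.073], [87, 73, 27])]
258 [(262, [0.508, -0.125, 0.217], [57, 57, 56]), (267, [0.511, -0.124, 0.217], [57, 57, 56]), (272, [0.513, -0.124, 0.217], [12, 12, 12]), (278, [0.518, -0.131, 0.2], [76, 76, 75]), (284, [0.518, -0.122, 0.216], [22, 22, 22]), (290, [0.521, -0.121, 0.217], [58, 58, 57]), (296, [0.553, -0.182, 0.077], [90, 77, 30])]
262 [(262, [0.509, -0.126, 0.22], [56, 55, 55]), (267, [0.511, -0.124, 0.221], [56, 57, 56]), (272, [0.513, -0.124, 0.221], [11, 10, 11]), (278, [0.519, -0.133, 0.201], [76, 77, 76]), (284, [0.518, -0.123, 0.22], [22, 24, 24]), (290, [0.521, -0.121, 0.221], [56, 56, 56]), (296, [0.555, -0.186, 0.077], [91, 78, 32])]
270 
[... 1211 characters left out ...]
 [13, 14, 14]), (296, [0.521, -0.12, 0.253], [13, 13, 13])]
320 [(262, [0.51, -0.123, 0.265], [14, 13, 14]), (267, [0.513, -0.129, 0.256], [14, 13, 15]), (272, [0.517, -0.135, 0.247], [18, 18, 18]), (278, [0.529, -0.164, 0.205], [59, 58, 58]), (284, [0.522, -0.134, 0.247], [15, 15, 15]), (290, [0.519, -0.122, 0.263], [11, 11, 12]), (296, [0.521, -0.121, 0.264], [14, 14, 14])]
340 [(262, [0.511, -0.125, 0.272], [10, 11, 12]), (267, [0.516, -0.138, 0.255], [15, 16, 17]), (272, [0.52, -0.144, 0.247], [38, 39, 39]), (278, [0.532, -0.174, 0.208], [171, 169, 168]), (284, [0.524, -0.142, 0.247], [38, 38, 37]), (290, [0.523, -0.133, 0.258], [13, 14, 15]), (296, [0.519, -0.117, 0.278], [13, 13, 14])]
```

By wrist depth the fingertips are at z≈0.214 and the bar top is at 0.200. The fingers closed above the bar, so the tool height reads about 37 mm low against what the camera shows. Open, go down in small steps, and re-check.

Emit:
drive_tool --pt "0 0 0 0 36" --pt "0 0 0 0 36" --pt "0 0 0 0 36" --pt "0 0 0 0 36" --pt "0 0 0 0 36" --pt "0 0 -0.2 0 36" --pt "0 0 -0.2 0 36" --pt "0 0 -0.2 0 36" --pt "0 0 0 0 36" --pt "0 0 0 0 36"

```text
clock: 6.68
tool_pos: [0.5186, -0.1331, 0.1597]
eef_rot: [0.586, 0.81, -0.0, -0.001]
force: [-0.0, -0.3, -0.1]
finger_gap: 0.0362
grip_force: 0.0
```

```bash
cat >> h.py <<'E'
def tips(p):
    C=cloud(p); k=(p['range_z']>0)&(p['range_z']<.25)&(p['color'].max(2)<80)
    k[:, :150]=0;k[:,420:]=0
    v,u=np.where(k); q=C[k]; n=np.array([-.312,.95]); 
    on=(abs((q[:,:2]-manip.get_obs()['tool_pos'][:2])@n)<.02)
    b=abs((q[:,:2]-manip.get_obs()['tool_pos'][:2])@[.95,.312])
    w=on&(b>.008)&(b<.05)&(q[:,2]<.26)
    print('low pts z pct',np.percentile(q[w,2],[.5,2,10,50]).round(4),w.sum())
E
python3 - <<'E'
from h import *
st();p=read_camera('wrist');tips(p);C=cloud(p)
for c in (240,246,250,254,302,306,310,316): 
    print(c,[(r,C[r,c].round(3).tolist()) for r in range(235,300,8) if p['color'][r,c].max()<80])
E
```

```text
t 6.6833 [ 0.5186 -0.1331  0.1597] yaw 18.23 F [-0.03 -0.28 -0.12] Fx_stand -0.12 gap 0.0362 grip 0.0 q [-0.38  0.08  1.87 -0.    1.2  -0.7 ]
low pts z pct [0.1013 0.1888 0.2047 0.2384] 15086
240 [(259, [0.498, -0.13, 0.188]), (267, [0.499, -0.134, 0.189]), (275, [0.5, -0.138, 0.189]), (283, [0.501, -0.141, 0.191]), (291, [0.503, -0.145, 0.192]), (299, [0.504, -0.147, 0.194])]
246 [(299, [0.518, -0.23, 0.067])]
250 [(251, [0.51, -0.209, 0.007])]
254 []
302 [(235, [0.545, -0.15, 0.073]), (243, [0.556, -0.172, 0.034]), (291, [0.563, -0.201, 0.074]), (299, [0.542, -0.16, 0.158])]
306 [(243, [0.56, -0.171, 0.033]), (259, [0.559, -0.175, 0.063]), (299, [0.544, -0.159, 0.158])]
310 [(299, [0.547, -0.158, 0.157])]
316 [(251, [0.579, -0.186, 0.008]), (259, [0.532, -0.118, 0.191]), (267, [0.533, -0.121, 0.192]), (275, [0.534, -0.124, 0.193]), (283, [0.535, -0.128, 0.195]), (291, [0.536, -0.131, 0.195]), (299, [0.537, -0.134, 0.197])]
```

Emit:
drive_tool --pt "0 0 -0.15 0 36" --pt "0 0 -0.15 0 36" --pt "0 0 0 0 30" --pt "0 0 0 0 24" --pt "0 0 0 0 18" --pt "0 0 0 0 15" --pt "0 0 0 0 12" --pt "0 0 0 0 9" --pt "0 0 0 0 6" --pt "0 0 0 0 3" --pt "0 0 0 0 3" --pt "0 0 0 0 3" --pt "0 0 0 0 3" --newtons 70

```text
clock: 7.82
tool_pos: [0.5199, -0.1335, 0.1495]
eef_rot: [0.586, 0.81, 0.0, 0.0]
force: [0.2, 0.3, 2.0]
finger_gap: 0.0081
grip_force: 68.3
```

```bash
python3 - <<'E'
from h import *
st();p=read_camera('wrist');st();C=cloud(p)
for c in (262,267,290,296):
    print(c,[(r,C[r,c].round(3).tolist()) for r in range(235,300,8) if p['color'][r,c].max()<80])
print([(n,[(np.round(d['at'],3).tolist(),round(d['confidence'],2)) for d in spot_point(n,p)[:1]]) for n in ('bail','hook_seat','keeper_top')])
E
```

```text
t 7.8167 [ 0.5199 -0.1335  0.1495] yaw 18.24 F [0.19 0.34 1.97] Fx_stand 0.28 gap 0.0081 grip 68.2882422208786 q [-0.38  0.09  1.87  0.    1.18 -0.7 ]
t 7.8667 [ 0.5199 -0.1335  0.1495] yaw 18.24 F [1.09 0.74 1.41] Fx_stand 1.27 gap 0.0081 grip 68.35462063550949 q [-0.38  0.09  1.87  0.    1.18 -0.7 ]
262 [(251, [0.524, -0.201, 0.007]), (259, [0.509, -0.125, 0.183]), (267, [0.509, -0.125, 0.19]), (275, [0.509, -0.125, 0.198]), (283, [0.51, -0.125, 0.204]), (291, [0.51, -0.125, 0.209]), (299, [0.511, -0.127, 0.211])]
267 [(235, [0.507, -0.112, 0.185]), (243, [0.508, -0.115, 0.188]), (251, [0.509, -0.117, 0.19]), (259, [0.51, -0.12, 0.192]), (267, [0.511, -0.122, 0.195]), (275, [0.511, -0.124, 0.198]), (283, [0.512, -0.125, 0.203]), (291, [0.512, -0.124, 0.21]), (299, [0.513, -0.127, 0.211])]
290 [(251, [0.543, -0.171, 0.057]), (259, [0.521, -0.121, 0.183]), (267, [0.521, -0.121, 0.19]), (275, [0.521, -0.122, 0.196]), (283, [0.52, -0.121, 0.204]), (291, [0.52, -0.121, 0.21]), (299, [0.521, -0.125, 0.21])]
296 [(251, [0.558, -0.19, 0.007]), (259, [0.524, -0.12, 0.182]), (267, [0.523, -0.121, 0.19]), (275, [0.523, -0.12, 0.198]), (283, [0.522, -0.12, 0.204]), (291, [0.522, -0.121, 0.209]), (299, [0.522, -0.12, 0.217])]
[('bail', [([0.531, -0.172, 0.194], 0.55)]), ('hook_seat', [([0.537, -0.17, 0.196], 0.72)]), ('keeper_top', [])]
```

Gripped at 68 N. Now push back along stand x in small steps, about 1 mm per row, feeling for the keeper.

Emit:
drive_tool --pt "0.024 0.008 0 0 3" --pt "0.024 0.008 0 0 3" --pt "0.024 0.008 0 0 3" --pt "0.024 0.008 0 0 3" --pt "0 0 0 0 3"

```text
clock: 8.43
tool_pos: [0.5224, -0.1325, 0.1491]
eef_rot: [0.586, 0.81, -0.001, -0.001]
force: [-4.5, -2.1, 4.2]
finger_gap: 0.0078
grip_force: 68.7
```

Emit:
drive_tool --pt "0.024 0.008 0 0 3" --pt "0.024 0.008 0 0 3" --pt "0.024 0.008 0 0 3" --pt "0 0 0 0 3"

```text
clock: 8.77
tool_pos: [0.5256, -0.1314, 0.1491]
eef_rot: [0.586, 0.81, -0.001, -0.001]
force: [-4.1, -0.4, 4.0]
finger_gap: 0.0075
grip_force: 68.7
```

Emit:
drive_tool --pt "0.024 0.008 0 0 3" --pt "0.024 0.008 0 0 3" --pt "0 0 0 0 3"

```text
clock: 9.02
tool_pos: [0.5277, -0.1307, 0.1491]
eef_rot: [0.586, 0.81, -0.0, -0.001]
force: [-4.2, -1.2, 4.2]
finger_gap: 0.008
grip_force: 68.7
```

The drag is constant at about 4.4 N with Fz +4 N, so the bar is pressing on the saddle. Ease up 1 mm and carry on.

Emit:
drive_tool --pt "0 0 0.025 0 3" --pt "0 0 0 0 3" --pt "0 0 0 0 3"

```text
clock: 9.27
tool_pos: [0.5282, -0.1304, 0.1497]
eef_rot: [0.586, 0.81, 0.0, -0.0]
force: [-2.4, -0.8, 0.3]
finger_gap: 0.0081
grip_force: 68.3
```

Emit:
drive_tool --pt "0.024 0.008 0 0 3" --pt "0.024 0.008 0 0 3" --pt "0 0 0 0 3"

```text
clock: 9.52
tool_pos: [0.5304, -0.1296, 0.1499]
eef_rot: [0.586, 0.81, 0.0, -0.0]
force: [-2.0, -0.7, 0.4]
finger_gap: 0.008
grip_force: 68.2
```

Emit:
drive_tool --pt "0.024 0.008 0 0 3" --pt "0.024 0.008 0 0 3" --pt "0 0 0 0 3"

```text
clock: 9.77
tool_pos: [0.5324, -0.129, 0.15]
eef_rot: [0.586, 0.81, 0.0, -0.0]
force: [-1.4, 0.7, -1.9]
finger_gap: 0.0077
grip_force: 68.3
```

Emit:
drive_tool --pt "0.024 0.008 0 0 3" --pt "0.024 0.008 0 0 3" --pt "0 0 0 0 3"

```text
clock: 10.02
tool_pos: [0.5343, -0.1285, 0.1501]
eef_rot: [0.586, 0.81, 0.0, 0.0]
force: [-0.8, 0.8, -2.1]
finger_gap: 0.0076
grip_force: 68.1
```

Emit:
drive_tool --pt "0.024 0.008 0 0 3" --pt "0.024 0.008 0 0 3" --pt "0 0 0 0 3"

```text
clock: 10.27
tool_pos: [0.5356, -0.1281, 0.15]
eef_rot: [0.586, 0.81, -0.0, -0.0]
force: [-1.9, -0.1, -2.1]
finger_gap: 0.0077
grip_force: 68.4
```

Emit:
drive_tool --pt "0.024 0.008 0 0 3" --pt "0.024 0.008 0 0 3" --pt "0 0 0 0 3"

```text
clock: 10.52
tool_pos: [0.5377, -0.1273, 0.1501]
eef_rot: [0.586, 0.81, -0.0, -0.0]
force: [-2.6, -1.5, -2.2]
finger_gap: 0.0081
grip_force: 68.4
```

Emit:
drive_tool --pt "0.024 0.008 0 0 3" --pt "0.024 0.008 0 0 3" --pt "0 0 0 0 3"

```text
clock: 10.77
tool_pos: [0.5396, -0.1267, 0.15]
eef_rot: [0.586, 0.81, -0.0, -0.0]
force: [-3.9, -0.5, -2.2]
finger_gap: 0.0077
grip_force: 68.4
```

Emit:
drive_tool --pt "0.024 0.008 0 0 3" --pt "0.024 0.008 0 0 3" --pt "0 0 0 0 3"

```text
clock: 11.02
tool_pos: [0.5411, -0.1261, 0.1499]
eef_rot: [0.586, 0.81, -0.001, -0.001]
force: [-4.5, -1.5, -1.1]
finger_gap: 0.0078
grip_force: 68.5
```

```bash
python3 - <<'E'
from h import *
st();p=read_camera('wrist');st();q=read_camera('side');st()
for pp in (p,q):
  print([(n,[(np.round(d['at'],3).tolist(),round(d['confidence'],2)) for d in spot_point(n,pp)[:1]]) for n in ('bail','hook_seat','keeper_top')])
a=cv2.resize(p['color'][240:400,200:360],(400,400),interpolation=cv2.INTER_CUBIC); b=cv2.resize(q['color'][160:240,230:310],(400,400),interpolation=cv2.INTER_CUBIC)
cv2.imwrite('pics/push.png',np.hstack([a,b])[:,:,::-1])
E
```

```text
t 11.0167 [ 0.5411 -0.1261  0.1499] yaw 18.23 F [-4.54 -1.46 -1.06] Fx_stand -4.77 gap 0.0078 grip 68.52309912443161 q [-0.36  0.13  1.83 -0.    1.19 -0.67]
t 11.0667 [ 0.541  -0.1262  0.1499] yaw 18.23 F [-4.8  -1.67 -1.79] Fx_stand -5.09 gap 0.0078 grip 68.46571907401085 q [-0.36  0.13  1.83 -0.    1.19 -0.67]
t 11.1167 [ 0.5411 -0.1261  0.1499] yaw 18.23 F [-5.   -1.3  -0.57] Fx_stand -5.15 gap 0.0082 grip 68.49355593323708 q [-0.36  0.13  1.83 -0.    1.19 -0.67]
[('bail', [([0.55, -0.163, 0.198], 0.9)]), ('hook_seat', []), ('keeper_top', [])]
[('bail', []), ('hook_seat', [([0.53, -0.171, 0.196], 0.59)]), ('keeper_top', [([0.551, -0.16, 0.216], 0.56)])]
```

View pics/push.png

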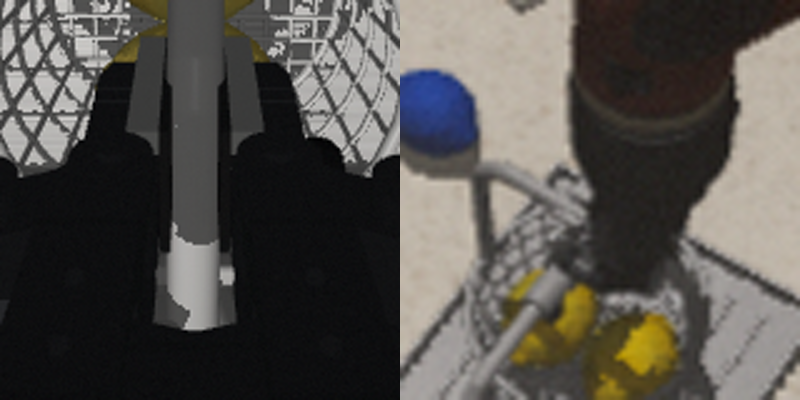

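The bar rides in the hook against the keeper. The force is about 5 N at 22.4 mm of travel, with first touch at about 16 mm. Continue in 1 mm steps and watch for the hard stop.

Emit:
drive_tool --pt "0.024 0.008 0 0 3" --pt "0 0 0 0 3" --pt "0 0 0 0 3"

```text
clock: 11.67
tool_pos: [0.5418, -0.1259, 0.1499]
eef_rot: [0.586, 0.81, -0.001, -0.001]
force: [-4.5, -2.3, -2.1]
finger_gap: 0.0078
grip_force: 68.5
```

Emit:
drive_tool --pt "0.024 0.008 0 0 3" --pt "0 0 0 0 3" --pt "0 0 0 0 3"

```text
clock: 11.92
tool_pos: [0.5427, -0.1256, 0.1499]
eef_rot: [0.586, 0.81, -0.001, -0.001]
force: [-4.4, -1.5, -1.1]
finger_gap: 0.0081
grip_force: 68.6
```

Emit:
drive_tool --pt "0.024 0.008 0 0 3" --pt "0 0 0 0 3" --pt "0 0 0 0 3"

```text
clock: 12.17
tool_pos: [0.5435, -0.1253, 0.1499]
eef_rot: [0.586, 0.81, -0.001, -0.001]
force: [-6.3, -2.2, -1.0]
finger_gap: 0.008
grip_force: 68.7
```

Emit:
drive_tool --pt "0.02 0.006 0 0 3" --pt "0 0 0 0 3" --pt "0 0 0 0 3"

```text
clock: 12.42
tool_pos: [0.5442, -0.1251, 0.1498]
eef_rot: [0.586, 0.81, -0.001, -0.001]
force: [-6.4, -1.7, -0.6]
finger_gap: 0.0076
grip_force: 68.6
```

```bash
python3 - <<'E'
from h import *
for i in range(4): st();read_camera('side')
E
```

```text
t 12.4167 [ 0.5442 -0.1251  0.1498] yaw 18.21 F [-6.4  -1.66 -0.63] Fx_stand -6.6 gap 0.0076 grip 68.649992197752 q [-0.35  0.14  1.82 -0.    1.19 -0.67]
t 12.4667 [ 0.5442 -0.1251  0.1498] yaw 18.21 F [-6.4  -1.33 -1.12] Fx_stand -6.5 gap 0.008 grip 68.6686098575592 q [-0.35  0.14  1.82 -0.    1.19 -0.67]
t 12.5167 [ 0.5442 -0.1251  0.1498] yaw 18.22 F [-5.91 -1.93 -1.45] Fx_stand -6.22 gap 0.0081 grip 68.7201002240181 q [-0.35  0.14  1.82 -0.    1.19 -0.67]
t 12.5667 [ 0.5442 -0.1251  0.1498] yaw 18.22 F [-6.39 -1.87  0.13] Fx_stand -6.65 gap 0.0078 grip 68.66491198539734 q [-0.35  0.14  1.82 -0.    1.19 -0.67]
```

Emit:
drive_tool --pt "0.02 0.006 0 0 3" --pt "0 0 0 0 3" --pt "0 0 0 0 3" --pt "0 0 0 0 3"

```text
clock: 12.95
tool_pos: [0.5449, -0.1249, 0.1498]
eef_rot: [0.586, 0.81, -0.001, -0.001]
force: [-6.6, -1.8, -0.3]
finger_gap: 0.0081
grip_force: 68.6
```

```bash
python3 - <<'E'
from h import *
for i in range(3): st();read_camera('side')
E
```

```text
t 12.95 [ 0.5449 -0.1249  0.1498] yaw 18.21 F [-6.59 -1.75 -0.32] Fx_stand -6.81 gap 0.0081 grip 68.64140912890434 q [-0.35  0.14  1.82 -0.    1.19 -0.67]
t 13.0 [ 0.5449 -0.1249  0.1498] yaw 18.21 F [-6.02 -2.   -0.6 ] Fx_stand -6.34 gap 0.008 grip 68.77279579639435 q [-0.35  0.14  1.82 -0.    1.19 -0.67]
t 13.05 [ 0.5449 -0.1249  0.1498] yaw 18.21 F [-6.71 -2.68 -1.08] Fx_stand -7.21 gap 0.0078 grip 68.69539573788643 q [-0.35  0.14  1.82 -0.    1.19 -0.67]
```

Emit:
drive_tool --pt "0.02 0.006 0 0 3" --pt "0 0 0 0 3" --pt "0 0 0 0 3" --pt "0 0 0 0 3"

```text
clock: 13.43
tool_pos: [0.5456, -0.1247, 0.1498]
eef_rot: [0.586, 0.81, -0.001, -0.001]
force: [-6.8, -2.3, -1.2]
finger_gap: 0.0079
grip_force: 68.7
```

```bash
python3 - <<'E'
from h import *
for i in range(3): st();read_camera('side')
E
```

```text
t 13.4333 [ 0.5456 -0.1247  0.1498] yaw 18.21 F [-6.81 -2.3  -1.18] Fx_stand -7.19 gap 0.0079 grip 68.70302394032478 q [-0.35  0.14  1.82 -0.    1.19 -0.67]
t 13.4833 [ 0.5456 -0.1247  0.1498] yaw 18.21 F [-6.92 -1.76 -0.75] Fx_stand -7.12 gap 0.0078 grip 68.7398810684681 q [-0.35  0.14  1.82 -0.    1.19 -0.67]
t 13.5333 [ 0.5456 -0.1247  0.1498] yaw 18.21 F [-5.29 -1.16 -0.6 ] Fx_stand -5.38 gap 0.0079 grip 68.72513696551323 q [-0.35  0.14  1.82 -0.    1.19 -0.67]
```

Emit:
drive_tool --pt "0.02 0.006 0 0 3" --pt "0 0 0 0 3" --pt "0 0 0 0 3" --pt "0 0 0 0 3"

```text
clock: 13.92
tool_pos: [0.5463, -0.1245, 0.1498]
eef_rot: [0.586, 0.81, -0.001, -0.001]
force: [-6.7, -1.5, -0.3]
finger_gap: 0.008
grip_force: 68.8
```

```bash
python3 - <<'E'
from h import *
for i in range(3): st();read_camera('side')
E
```

```text
t 13.9167 [ 0.5463 -0.1245  0.1498] yaw 18.21 F [-6.7  -1.52 -0.31] Fx_stand -6.84 gap 0.008 grip 68.84143307805061 q [-0.35  0.14  1.82 -0.    1.19 -0.67]
t 13.9667 [ 0.5463 -0.1245  0.1498] yaw 18.21 F [-5.82 -1.37  0.59] Fx_stand -5.96 gap 0.0077 grip 68.74511897563934 q [-0.35  0.14  1.82 -0.    1.19 -0.67]
t 14.0167 [ 0.5463 -0.1244  0.1498] yaw 18.21 F [-6.75 -1.6  -0.57] Fx_stand -6.91 gap 0.0079 grip 68.77177968621254 q [-0.35  0.14  1.82 -0.    1.19 -0.67]
```

The push is steady at about 6.7 N with no hard stop, so the bar should clear. Lift in small steps, keep the push, and watch Fz.

Emit:
drive_tool --pt "0 0 0.025 0 3" --pt "0 0 0.025 0 3" --pt "0 0 0 0 3"

```text
clock: 14.32
tool_pos: [0.5466, -0.1241, 0.1512]
eef_rot: [0.586, 0.81, -0.001, -0.001]
force: [-4.4, -3.2, -4.7]
finger_gap: 0.0077
grip_force: 68.3
```

Emit:
drive_tool --pt "0 0 0.025 0 3" --pt "0 0 0 0 3"

```text
clock: 14.48
tool_pos: [0.5472, -0.1239, 0.1526]
eef_rot: [0.586, 0.81, -0.0, -0.001]
force: [-4.1, -1.0, -4.3]
finger_gap: 0.008
grip_force: 68.3
```

Emit:
drive_tool --pt "0 0 0.025 0 3" --pt "0 0 0 0 3"

```text
clock: 14.65
tool_pos: [0.5478, -0.124, 0.1542]
eef_rot: [0.586, 0.81, 0.0, -0.0]
force: [-3.6, -0.6, -4.1]
finger_gap: 0.0077
grip_force: 68.3
```

Fz is steady at about the basket's weight and the push is about 4 N, so the bar is past the nose's underside with no jam. Carry on lifting.

Emit:
drive_tool --pt "0 0 0.04 0 3" --pt "0 0 0.04 0 3" --pt "0 0 0 0 3"

```text
clock: 14.9
tool_pos: [0.5485, -0.1242, 0.1581]
eef_rot: [0.586, 0.81, 0.0, 0.001]
force: [-2.6, -0.1, -3.5]
finger_gap: 0.0077
grip_force: 68.3
```

Emit:
drive_tool --pt "0 0 0.04 0 3" --pt "0 0 0.04 0 3" --pt "0 0 0 0 3"

```text
clock: 15.15
tool_pos: [0.5484, -0.1242, 0.1613]
eef_rot: [0.586, 0.81, 0.0, 0.001]
force: [-2.0, -0.5, -4.8]
finger_gap: 0.0079
grip_force: 68.3
```

Emit:
drive_tool --pt "0 0 0.04 0 3" --pt "0 0 0.04 0 3" --pt "0 0 0 0 3"

```text
clock: 15.4
tool_pos: [0.5483, -0.1242, 0.1644]
eef_rot: [0.586, 0.81, 0.0, 0.0]
force: [-2.3, -0.3, -3.9]
finger_gap: 0.0081
grip_force: 68.3
```

Emit:
drive_tool --pt "0 0 0.04 0 3" --pt "0 0 0.04 0 3" --pt "0 0 0 0 3"

```text
clock: 15.65
tool_pos: [0.5482, -0.1242, 0.1675]
eef_rot: [0.586, 0.81, 0.0, 0.0]
force: [-2.6, -0.8, -3.2]
finger_gap: 0.0078
grip_force: 68.2
```

Emit:
drive_tool --pt "0 0 0.05 0 3" --pt "0 0 0.05 0 3" --pt "0 0 0.05 0 3" --pt "0 0 0.05 0 3" --pt "0 0 0 0 3"

```text
clock: 16.07
tool_pos: [0.5492, -0.1243, 0.1763]
eef_rot: [0.586, 0.81, 0.001, 0.002]
force: [0.2, -0.7, -2.8]
finger_gap: 0.0083
grip_force: 68.4
```

Emit:
drive_tool --pt "-0.05 -0.016 0 0 3" --pt "-0.05 -0.016 0 0 3" --pt "-0.05 -0.016 0 0 3" --pt "0 0 0 0 3"

```text
clock: 16.4
tool_pos: [0.5418, -0.1264, 0.1755]
eef_rot: [0.586, 0.81, -0.0, 0.0]
force: [0.7, 0.3, -1.0]
finger_gap: 0.0076
grip_force: 68.5
```

Emit:
drive_tool --pt "-0.05 -0.016 0 0 3" --pt "-0.05 -0.016 0 0 3" --pt "-0.05 -0.016 0 0 3" --pt "0 0 0 0 3"

```text
clock: 16.73
tool_pos: [0.5346, -0.128, 0.1742]
eef_rot: [0.586, 0.81, -0.0, -0.001]
force: [-1.0, 0.3, -3.1]
finger_gap: 0.008
grip_force: 68.3
```

Emit:
drive_tool --pt "-0.05 -0.016 0 0 3" --pt "-0.05 -0.016 0 0 3" --pt "-0.05 -0.016 0 0 3" --pt "-0.05 -0.016 0 0 3" --pt "0 0 0 0 3"

```text
clock: 17.15
tool_pos: [0.5273, -0.1307, 0.1749]
eef_rot: [0.586, 0.81, -0.0, -0.0]
force: [-0.1, 0.7, -3.5]
finger_gap: 0.008
grip_force: 68.3
```

Emit:
drive_tool --pt "-0.07 -0.022 0 0 3" --pt "-0.07 -0.022 0 0 3" --pt "-0.07 -0.022 0 0 3" --pt "-0.07 -0.022 0 0 3" --pt "-0.09 -0.03 0 0 3" --pt "-0.09 -0.03 0 0 3" --pt "-0.09 -0.03 0 0 3" --pt "-0.09 -0.03 0 0 3" --pt "-0.12 -0.04 0 0 3" --pt "-0.12 -0.04 0 0 3" --pt "-0.12 -0.04 0 0 3" --pt "-0.12 -0.04 0 0 3" --pt "-0.12 -0.04 0 0 3" --pt "-0.12 -0.04 0 0 3" --pt "-0.12 -0.04 0 0 3" --pt "-0.12 -0.04 0 0 3" --pt "-0.06 -0.02 0 0 3" --pt "0 0 0 0 3"

```text
clock: 18.65
tool_pos: [0.4608, -0.1527, 0.1749]
eef_rot: [0.586, 0.81, -0.0, -0.0]
force: [0.6, -0.1, -3.9]
finger_gap: 0.0078
grip_force: 68.3
```

```bash
python3 - <<'E'
from h import *
st()
p=read_camera('wrist');q=read_camera('side')
for pp in (p,q):
  print([(n,[(np.round(d['at'],3).tolist(),round(d['confidence'],2)) for d in spot_point(n,pp)[:2]]) for n in ('bail','basket','hook_seat','board')])
a=cv2.resize(p['color'],(400,300)); b=cv2.resize(q['color'][130:330,200:466],(400,300))
cv2.imwrite('pics/free.png',np.hstack([a,b])[:,:,::-1])
E
```

```text
t 18.65 [ 0.4608 -0.1527  0.1749] yaw 18.21 F [ 0.63 -0.1  -3.89] Fx_stand 0.57 gap 0.0078 grip 68.28511744737625 q [-0.46 -0.05  1.97 -0.    1.23 -0.78]
[('bail', [([0.472, -0.191, 0.218], 0.77)]), ('basket', []), ('hook_seat', []), ('board', [])]
[('bail', [([0.473, -0.187, 0.219], 0.65)]), ('basket', [([0.476, -0.189, 0.055], 0.8)]), ('hook_seat', []), ('board', [([0.493, 0.244, 0.002], 0.7)])]
```

View pics/free.png

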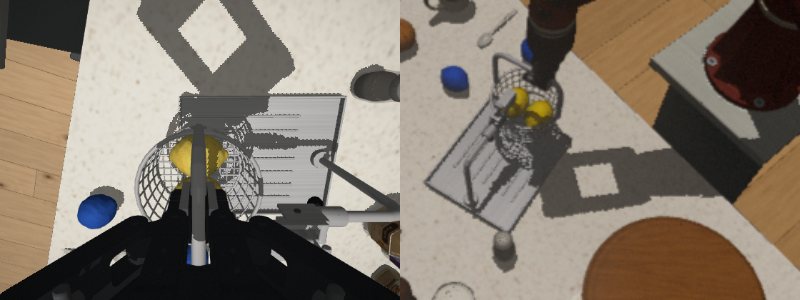

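The basket is off the hook. The wrist panel has the hook at (300,212) clear of the bail, and both yellow lemons are inside. Move it smoothly forward and left to over the board, with TCP target about (0.4815, 0.283).

Emit:
drive_tool --pt "-0.1 0.05 0 0 3" --pt "-0.1 0.1 0 0 3" --pt "-0.1 0.15 0 0 3" --pt "-0.1 0.2 0 0 3" --pt "-0.1 0.25 0 0 3" --pt "-0.1 0.3 0 0 3" --pt "0 0.36 0.035 0 3" --pt "0 0.36 0.035 0 3" --pt "0 0.36 0.035 0 3" --pt "0 0.36 0.035 0 3" --pt "0 0.36 0.035 0 3" --pt "0 0.36 0.035 0 3" --pt "0 0.36 0.035 0 3" --pt "0 0.36 0.035 0 3" --pt "0 0.36 0.035 0 3" --pt "0 0.36 0.035 0 3" --pt "0 0.36 0.035 0 3" --pt "0 0.36 0.035 0 3" --pt "0 0.36 0.035 0 3" --pt "0 0.36 0.035 0 3"

```text
clock: 20.82
tool_pos: [0.4365, 0.0928, 0.1947]
eef_rot: [0.586, 0.81, 0.0, -0.0]
force: [-0.5, -1.0, -3.4]
finger_gap: 0.0077
grip_force: 68.3
```

Emit:
drive_tool --pt "0.06 0.36 0 0 3" --pt "0.09 0.36 0 0 3" --pt "0.09 0.36 0 0 3" --pt "0.09 0.36 0 0 3" --pt "0.09 0.36 0 0 3" --pt "0.09 0.36 0 0 3" --pt "0.09 0.36 0 0 3" --pt "0.09 0.36 0 0 3" --pt "0.09 0.36 0 0 3" --pt "0.09 0.33 0 0 3" --pt "0.09 0.3 0 0 3" --pt "0.07 0.27 0 0 3" --pt "0.05 0.24 0 0 3" --pt "0.03 0.2 0 0 3" --pt "0 0.13 0 0 3" --pt "0 0.1 0 0 3" --pt "0 0 0 0 3" --pt "0 0 0 0 3" --pt "0 0 0 0 3"

```text
clock: 22.4
tool_pos: [0.4817, 0.283, 0.1945]
eef_rot: [0.586, 0.81, -0.0, 0.0]
force: [0.7, -0.5, -4.0]
finger_gap: 0.0078
grip_force: 68.3
```

```bash
python3 - <<'E'
from h import *
st()
p=read_camera('wrist');q=read_camera('side')
for pp in (p,q):
  print([(n,[(np.round(d['at'],3).tolist(),round(d['confidence'],2)) for d in spot_point(n,pp)[:2]]) for n in ('bail','basket','board','lemon_a')])
C=cloud(q);m=trace('basket',q)
if m: print(np.percentile(C[m[0]['pixels']],[5,50,95],axis=0).round(3))
a=cv2.resize(p['color'],(400,300)); b=cv2.resize(q['color'][220:420,240:506],(400,300))
cv2.imwrite('pics/over.png',np.hstack([a,b])[:,:,::-1])
E
```

```text
t 22.4 [0.4817 0.283  0.1945] yaw 18.21 F [ 0.73 -0.51 -4.01] Fx_stand 0.54 gap 0.0078 grip 68.33190947771072 q [ 0.41  0.09  1.78 -0.    1.27  0.09]
[('bail', [([0.493, 0.245, 0.237], 0.62)]), ('basket', []), ('board', []), ('lemon_a', [([0.483, 0.273, 0.076], 0.84), ([0.502, 0.222, 0.077], 0.67)])]
[('bail', [([0.494, 0.25, 0.24], 0.87)]), ('basket', [([0.497, 0.25, 0.074], 0.82)]), ('board', [([0.495, 0.243, -0.002], 0.96)]), ('lemon_a', [([0.487, 0.275, 0.076], 0.84), ([0.504, 0.227, 0.082], 0.83)])]
[[0.399 0.184 0.016]
 [0.495 0.241 0.097]
 [0.556 0.31  0.243]]
```

View pics/over.png

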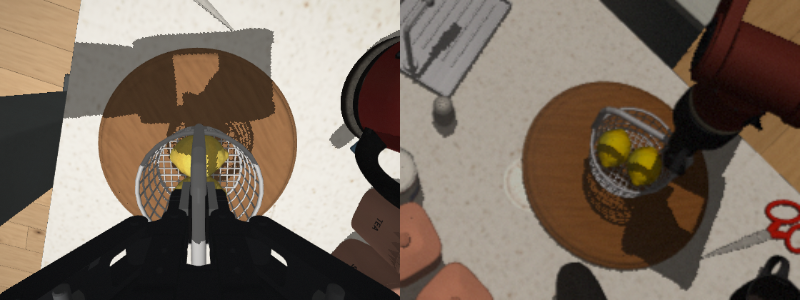

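The basket hangs level over the board's middle at side panel (630,150) with both lemons in it. Its underside is at about 0.075, so lower 50 mm and then feel for contact.

Emit:
drive_tool --pt "0 0 -0.1 0 3" --pt "0 0 -0.15 0 3" --pt "0 0 -0.15 0 3" --pt "0 0 -0.15 0 3" --pt "0 0 -0.15 0 3" --pt "0 0 -0.15 0 3" --pt "0 0 -0.13 0 3" --pt "0 0 -0.1 0 3" --pt "0 0 -0.05 0 3" --pt "0 0 -0.05 0 3" --pt "0 0 0 0 3" --pt "0 0 0 0 3"

```text
clock: 23.95
tool_pos: [0.4819, 0.2835, 0.1476]
eef_rot: [0.586, 0.81, 0.0, 0.0]
force: [-0.6, -0.5, -2.9]
finger_gap: 0.0077
grip_force: 68.3
```

Emit:
drive_tool --pt "0 0 -0.03 0 3" --pt "0 0 -0.03 0 3" --pt "0 0 0 0 3"

```text
clock: 24.2
tool_pos: [0.4818, 0.2835, 0.145]
eef_rot: [0.586, 0.81, 0.0, 0.0]
force: [0.7, -1.0, -4.2]
finger_gap: 0.0076
grip_force: 68.3
```

Emit:
drive_tool --pt "0 0 -0.03 0 3" --pt "0 0 -0.03 0 3" --pt "0 0 0 0 3"

```text
clock: 24.45
tool_pos: [0.4816, 0.2834, 0.1423]
eef_rot: [0.586, 0.81, -0.0, -0.0]
force: [-0.6, 0.3, -4.0]
finger_gap: 0.0081
grip_force: 68.3
```

Emit:
drive_tool --pt "0 0 -0.025 0 3" --pt "0 0 -0.025 0 3" --pt "0 0 0 0 3" --pt "0 0 0 0 3"

```text
clock: 24.78
tool_pos: [0.4821, 0.2837, 0.1409]
eef_rot: [0.586, 0.81, 0.0, 0.0]
force: [-0.8, 1.0, -2.1]
finger_gap: 0.0079
grip_force: 68.5
```

Emit:
drive_tool --pt "0 0 -0.025 0 3" --pt "0 0 0 0 3" --pt "0 0 0 0 3"

```text
clock: 25.03
tool_pos: [0.4825, 0.2843, 0.1407]
eef_rot: [0.586, 0.81, 0.001, 0.0]
force: [-0.0, 2.4, 0.8]
finger_gap: 0.0079
grip_force: 68.9
```

Contact: Fz went from -4 to +0.8 N. Open slowly, then withdraw straight up.

Emit:
drive_tool --pt "0 0 0 0 10" --pt "0 0 0 0 12" --pt "0 0 0 0 15" --pt "0 0 0 0 20" --pt "0 0 0 0 26" --pt "0 0 0 0 32" --pt "0 0 0 0 38" --pt "0 0 0 0 38" --pt "0 0 0 0 38"

```text
clock: 25.78
tool_pos: [0.4818, 0.2834, 0.1396]
eef_rot: [0.586, 0.81, -0.0, -0.0]
force: [-0.2, -0.0, -0.6]
finger_gap: 0.0383
grip_force: 0.0
```

Emit:
drive_tool --pt "0 0 0.1 0 38" --pt "0 0 0.15 0 38" --pt "0 0 0.2 0 38" --pt "0 0 0.3 0 38" --pt "0 0 0.4 0 38" --pt "0 0 0.5 0 38" --pt "0 0 0.5 0 38" --pt "0 0 0.5 0 38" --pt "0 0 0.5 0 38" --pt "0 0 0 0 38" --pt "0 0 0 0 38" --pt "0 0 0 0 38"

```text
clock: 26.78
tool_pos: [0.4815, 0.2834, 0.2655]
eef_rot: [0.586, 0.81, -0.0, -0.0]
force: [0.1, 0.7, -1.5]
finger_gap: 0.0379
grip_force: 0.0
```

```bash
python3 - <<'E'
from h import *
st()
p=read_camera('wrist');q=read_camera('side')
for pp in (p,q):
  print([(n,[(np.round(d['at'],3).tolist(),round(d['confidence'],2)) for d in spot_point(n,pp)[:2]]) for n in ('bail','basket','board','lemon_a','salt_shaker')])
a=cv2.resize(p['color'],(400,300)); b=cv2.resize(q['color'][220:420,240:506],(400,300))
cv2.imwrite('pics/done.png',np.hstack([a,b])[:,:,::-1])
E
```

```text
t 26.7833 [0.4815 0.2834 0.2655] yaw 18.23 F [ 0.1   0.72 -1.53] Fx_stand 0.32 gap 0.0379 grip 0.0 q [ 0.41  0.03  1.71 -0.    1.4   0.09]
[('bail', [([0.494, 0.247, 0.187], 0.63)]), ('basket', [([0.494, 0.25, 0.022], 0.88)]), ('board', [([0.492, 0.241, 0.0], 0.91)]), ('lemon_a', [([0.483, 0.275, 0.019], 0.95), ([0.504, 0.223, 0.02], 0.75)]), ('salt_shaker', [([0.666, -0.01, 0.002], 0.45)])]
[('bail', [([0.493, 0.249, 0.187], 0.73)]), ('basket', [([0.498, 0.248, 0.02], 0.71)]), ('board', [([0.496, 0.244, 0.002], 0.97)]), ('lemon_a', [([0.503, 0.228, 0.028], 0.83), ([0.487, 0.276, 0.025], 0.74)]), ('salt_shaker', [([0.661, -0.013, -0.0], 0.53)])]
```

View pics/done.png

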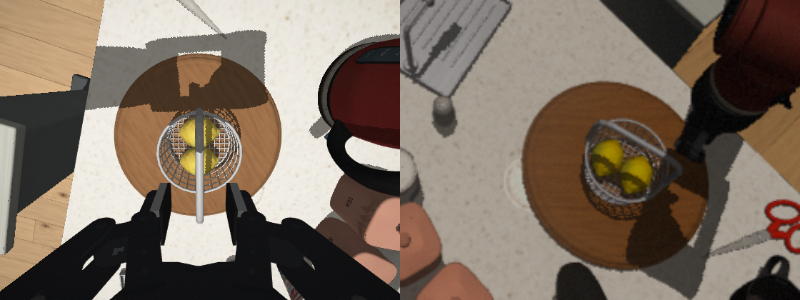

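The basket stands upright at the board's middle (wrist panel (200,150)) with both lemons in it, and the fingers are clear above.

```bash
python3 -c "
from plant import manip
print(manip.finish_job())"
```

```text
the job is handed in; nothing more can be done
None
```

The basket is off the hook and stands upright in the middle of the round board with both yellow lemons in it; the push on the hook read about 7 N at most (limit 15 N), and the job was handed in at about 27 s of the 64 s allowed.

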